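# Weed out the tired spring clamp on the cab desk

## Task

Three like spring clamps for the running sheets lie on the train driver's desk, and one has a worn-out spring. Squeeze their handles to feel which one gives easily; keeping that one's handles squeezed home, carry it over and lay it flat in the metal reject tray. The two sound ones stay on the desk where they lie: do not lift them.

Things in the scene. Friction and masses are not known exactly. Their poses are not given: they have to be found in the camera images.
- clip_a: Spring clamp A, steel with grey grips, lying on its side: 24 mm high, 125 mm long, about 100 g. All three look alike; one is weak. Origin: at the hinge pin, on the underside (desk level); z up. The closed jaws point to its own +x, ending at x = 50 mm. Two handles point to -x, from x = -25 to -73 mm, one each side of its x axis, splaying apart.
- clip_b: Spring clamp B, built and measured as A. Squeeze the handles along its own y at x = -50 mm: over their outer faces they measure 55 mm there at rest, 29 mm when squeezed home, then parallel and against a stop. A weak clamp gives from 1.5 N and is home at 4 N; held so at 10 to 20 N it can be lifted. It springs open when let go.
- clip_c: Spring clamp C, built and measured as A. Any of the three may be the weak one. A sound clamp does not give below about 20 N at the handles and would take 100 N to be squeezed home, so a squeeze of about 10 N tells sound from weak.
- clip_a_l (a joint): how far clamp A's handles are squeezed: 0 rad at rest with the jaws shut, 0.25 rad squeezed home with the jaws wide open.
- clip_b_l (a joint): how far clamp B's handles are squeezed: 0 rad at rest with the jaws shut, 0.25 rad squeezed home with the jaws wide open.
- clip_c_l (a joint): how far clamp C's handles are squeezed: 0 rad at rest with the jaws shut, 0.25 rad squeezed home with the jaws wide open.
- tray: the reject tray: an open aluminium tray fixed on the desk, 220 mm along its x, 170 mm along its y, 45 mm high, walls and floor 5 mm thick. Origin: centre of its underside, at desk level; z up. It stands to the left or to the right of the clamps.
Not all that is in view belongs to the job. Leave any brown or yellow look-alike of the clip_a alone.

How it is judged:
At the end, for the whole second after the job is handed in: One clamp, the weak one, lies flat (within about 10 degrees) and still in the tray, its hinge pin within 70 mm of the tray's centre along the tray's length and 60 mm across it; the two sound clamps lie flat and still on the desk within 40 mm of where they started (((x of clip_a in the frame of tray between -0.07 and 0.07 m and y of clip_a in the frame of tray between -0.06 and 0.06 m and z of clip_a in the frame of tray below 0.02 m and distance of each of clip_b, clip_c from where it was at the start of the episode below 0.04 m) or (x of clip_b in the frame of tray between -0.07 and 0.07 m and y of clip_b in the frame of tray between -0.06 and 0.06 m and z of clip_b in the frame of tray below 0.02 m and distance of each of clip_a, clip_c from where it was at the start of the episode below 0.04 m) or (x of clip_c in the frame of tray between -0.07 and 0.07 m and y of clip_c in the frame of tray between -0.06 and 0.06 m and z of clip_c in the frame of tray below 0.02 m and distance of each of clip_a, clip_b from where it was at the start of the episode below 0.04 m)) and angle between each of clip_a, clip_b, clip_c's own z axis and vertical below 0.17 rad and linear speed of each of clip_a, clip_b, clip_c below 0.02 m/s); the robot touches nothing.
It fails at once if a clamp is lifted more than 40 mm, or dropped from there, that is not squeezed home (only the weak one can be) ((height (world z) of clip_a above 0.04 m and value of joint clip_a_l below 0.18 rad) or (height (world z) of clip_b above 0.04 m and value of joint clip_b_l below 0.18 rad) or (height (world z) of clip_c above 0.04 m and value of joint clip_c_l below 0.18 rad)).
It also fails if it takes over 58 s, if anything falls off the work surface, if the arm or the gripper's body presses on something with over 40 N, if the wrist force passes 120 N, or if a joint passes its speed limit or range.

## Robot

A 7-joint arm with a two-finger parallel gripper is mounted at the origin on the work surface. World frame = base frame: x ahead of the robot, y to its left, z up, the work surface at z = 0. Lengths are in m, angles in rad, forces in N, time in s.
With the tool pointing down it reaches from about 0.4 to 0.9 m from the base axis. Payload 5.5 kg.
Tool frame: the origin (TCP) lies on the centre line of the jaws, within the pads' length; the fingertips stand 11 mm ahead of it and the grasp point (between the pads) lies 8 mm behind it; z points along the fingers, y is the direction in which the jaws open and shut (so a half turn about z gives the same grasp; the last joint's range is limited). The gripper opens to 92 mm and grips with 3 to 60 N. Pads are 19 mm wide; open, the fingers measure 130 mm over their backs; the gripper's body (75 mm by 190 mm) begins 47 mm behind the grasp point.
Start: joints at [1.492, 0.501, -0.427, 1.55, 0.221, 1.138, -0.21], TCP at [0.218, -0.612, 0.238] pointing down, gripper open.
Joint ranges: [-2.88, 2.88], [-0.31, 2.03], [-1.54, 1.56], [0.2, 2.42], [-1.41, 4.55], [0.19, 2.02], [-2.57, 2.57]. Speed limits (rad/s): [2.57, 2.57, 3.14, 3.14, 3.14, 3.14, 3.14].

## Interface

Orientations are given as a rotation vector (axis times angle).
In Python, from cell import sense, camera, calibration, finish_job gives the robot as it stands. The module is installed in compiled form; this text tells all that it offers.
- The arm moves only by the tool carry_out, never from a script. Its argument "series" is a list of rows, each a list of 3 entries, a list of its own where there are three numbers: the opening, from 0 (shut) to 1 (fully open), then the shift along the tool's x, y, z scaled (see below), then the turn about the tool's z scaled (see below). In form: [[claw, [x, y, z], spin], ...]. A call has exactly 8 rows; each row shifts and turns the pose as measured when the row begins, along the tool's axes as they then stand; what a row does not reach is not made up. The controller multiplies each number of a shift by 3 cm and each number of a turn by 5 degrees. A row lasts 1/10 s, in which the tool goes at most 50 mm and 8.59 degrees, less where a joint would pass 70% of its speed; a pose out of reach is approached as far as the arm can. A call with a number of a shift or a turn outside -1 to 1 is refused whole. A call with a gripper value outside its range is refused whole. The fingers move at their own pace and stop on an object; "squeeze" is the grip in N (left out, the last holds). Time passes only in rows, so rows that do not move let the fingers close, or fill a call up. It gives the time, the measured TCP pose, the force and the opening at its end, in the units of the state.
- sense(): the state, without advancing time (a new reading comes with each control period).
- camera(name): name is "scene" or "top" or "wrist"; returns the picture (400x640x3 uint8, red, green, blue); there is no depth.
- calibration(name): a dict with "mtx" (3x3 intrinsics, pixels), "extrinsics" (4x4, takes a point from camera to world coordinates); the wrist camera has in their place "hand_eye" (4x4, takes a point from camera to tool coordinates, whose origin is the TCP and whose axes are the flange's). Camera axes: x right, y up, looking along -z (the intrinsics and any distortion apply to the point x, -y, -z); pixel columns grow to the right and rows downward; lengths in m; the calibration is good to about 2 mm. A picture is of the moment at which its call begins: read the wrist's pose just before it. calibration takes no time and is no camera call.
- finish_job(): hands the job in, once; it reports no verdict.
The state is a dict: "t": time; "qpos": joint angles; "qd": joint speeds; "tau": joint torques, N m; "position": TCP position; "orientation": TCP orientation; "ft_force": force on the tool from outside, world axes, zero at the start; "ft_torque": the same for the moment, N m; "grip_width": finger opening in m.
Only numpy, scipy, OpenCV 4.12 (cv2) and the standard library are available. Lean on these libraries where they do the work, as an engineer would, in place of code of your own. Each camera call takes 0.05 s, during which the arm holds its last target. There are 200 camera calls.

## Working session

There is one attempt and no reset: what is moved stays moved. The work goes in short steps, Python scripts to look and compute and a tool call to move; the robot and the scene stay as the last step left them, time stands still between calls to the robot, and variables do not carry over. Pictures are saved under pics/ and viewed, about 8 in all and at most 12, crops included, and the job is handed in when it is done.

Besides the shell and the picture viewer there is one more tool, called after ">>>" in YAML: its name, and indented under it one key for each argument. carry_out: Moves the arm, as the interface text tells. Its arguments: {"type":"object","properties":{"series":{"type":"array"},"squeeze":{"type":"number"}},"required":["series"]}

```bash
mkdir -p pics
cat > h.py <<'E'
import numpy as np, cv2
from cell import sense, camera, calibration, finish_job
from scipy.spatial.transform import Rotation as R
def ext(n,s=None):
    c=calibration(n)
    if n!='wrist': return np.array(c['mtx']),np.array(c['extrinsics']),c
    T=np.eye(4);T[:3,:3]=R.from_rotvec(s['orientation']).as_matrix();T[:3,3]=s['position']
    return np.array(c['mtx']),T@np.array(c['hand_eye']),c
def ray(K,E,u,v):
    d=np.array([(u-K[0,2])/K[0,0],-(v-K[1,2])/K[1,1],-1.]);return E[:3,3],E[:3,:3]@d
def onz(K,E,u,v,z):
    o,d=ray(K,E,u,v);return o+d*(z-o[2])/d[2]
def proj(K,E,p):
    q=np.linalg.inv(E)@np.append(p,1);return K[0,0]*q[0]/-q[2]+K[0,2],K[1,1]*q[1]/q[2]+K[1,2]
def tri(*r):
    A=0;b=0
    for o,d in r:
        d=d/np.linalg.norm(d);P=np.eye(3)-np.outer(d,d);A=A+P;b=b+P@o
    return np.linalg.solve(A,b)
def save(n,im): cv2.imwrite('pics/'+n,im[:,:,::-1])
E
python3 - <<'E'
from h import *
s=sense();print({k:np.round(v,3) for k,v in s.items()})
for n in('scene','top'): 
    save(n+'0.png',camera(n)); print(calibration(n))
print(calibration('wrist'))
E
```

```text
{'t': np.float64(0.0), 'qpos': array([ 1.492,  0.502, -0.427,  1.551,  0.221,  1.138, -0.21 ]), 'qd': array([-0.003,  0.   ,  0.   ,  0.001,  0.   , -0.001, -0.002]), 'tau': array([-0.0000e+00, -5.6659e+01, -5.8160e+00, -2.7911e+01, -6.9000e-02,
        3.1000e-02,  0.0000e+00]), 'position': array([ 0.218, -0.612,  0.237]), 'orientation': array([-3.094, -0.534,  0.   ]), 'ft_force': array([-0.315, -0.894,  0.282]), 'ft_torque': array([-0.024,  0.031, -0.036]), 'grip_width': np.float64(0.092)}
{'mtx': array([[420.31683961,   0.        , 321.11435918],
       [  0.        , 420.31683961, 199.99268735],
       [  0.        ,   0.        ,   1.        ]]), 'extrinsics': array([[ 0.82797633, -0.42668847,  0.36385731,  1.10860013],
       [ 0.56075976,  0.62778692, -0.53984449, -0.67053135],
       [ 0.00192056,  0.651015  ,  0.75906244,  1.09638284],
       [ 0.        ,  0.        ,  0.        ,  1.        ]])}
{'mtx': array([[503.41775714,   0.        , 327.43182408],
       [  0.        , 503.41775714, 195.2517692 ],
       [  0.        ,   0.        ,   1.        ]]), 'extrinsics': array([[ 0.01570608,  0.99296986, -0.11732083,  0.41473874],
       [-0.99982549,  0.01440978, -0.01188933,  0.07136038],
       [-0.01011518,  0.11748709,  0.99302289,  1.59366862],
       [ 0.        ,  0.        ,  0.        ,  1.        ]])}
{'mtx': array([[309.10705617,   0.        , 320.66181513],
       [  0.        , 309.10705617, 198.83569316],
       [  0.        ,   0.        ,   1.        ]]), 'hand_eye': array([[-3.39015332e-04,  9.64527473e-01,  2.63982268e-01,
         7.20739615e-02],
       [ 9.99999815e-01,  1.93743298e-04,  5.76343770e-04,
         6.66199769e-04],
       [ 5.04754605e-04,  2.63982415e-01, -9.64527361e-01,
        -1.46663345e-01],
       [ 0.00000000e+00,  0.00000000e+00,  0.00000000e+00,
         1.00000000e+00]])}
```

```bash
ls .
```

```text
h.py
pics
```

View pics/top0.png

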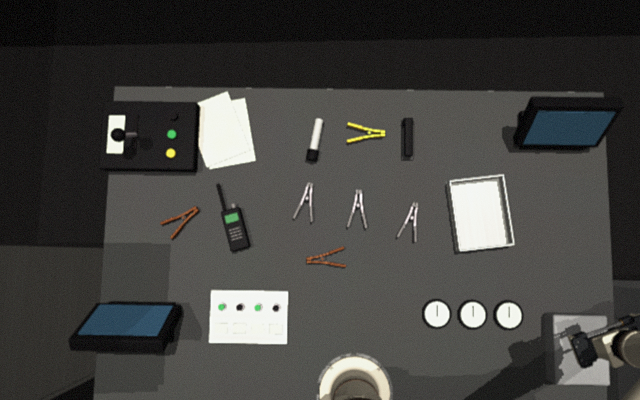

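View pics/scene0.png

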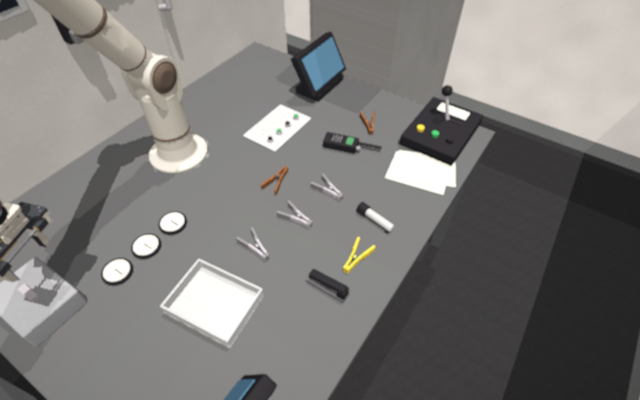

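The top view shows three steel clamps near (304,202), (357,209) and (409,222), with the tray at (481,213). The yellow clamp at (367,132) and the brown ones at (180,222) and (326,258) are decoys. I'll enlarge to confirm.

Run:
```python
import cv2,numpy as np
a=cv2.imread('pics/top0.png')[172:255,280:440]; b=cv2.imread('pics/scene0.png')[168:265,230:350]
a=cv2.resize(a,None,fx=5,fy=5,interpolation=2)[:, :800]
b=cv2.resize(b,None,fx=5,fy=5,interpolation=2)
cv2.imwrite('pics/ca.png',a);cv2.imwrite('pics/cb.png',b);print(a.shape,b.shape)
from h import *
K,E,_=ext('top');K2,E2,_=ext('scene')
for n,u,v in [('tlT',447,181),('trT',505,175),('brT',514,245),('blT',455,252)]:
    print(n,np.round(onz(K,E,u,v,.045),3))
for n,u,v in [('l',163,305),('top',199,262),('r',262,294),('bot',228,343)]:
    print(n,np.round(onz(K2,E2,u,v,.0),3),np.round(onz(K2,E2,u,v,.045),3))
```

```text
(415, 800, 3) (485, 600, 3)
tlT [ 0.648 -0.28   0.045]
trT [ 0.669 -0.46   0.045]
brT [ 0.453 -0.482  0.045]
blT [ 0.429 -0.302  0.045]
l [ 0.433 -0.466  0.   ] [ 0.46  -0.474  0.045]
top [ 0.415 -0.306  0.   ] [ 0.443 -0.321  0.045]
r [ 0.642 -0.282  0.   ] [ 0.661 -0.298  0.045]
bot [ 0.659 -0.445  0.   ] [ 0.678 -0.454  0.045]
```

View pics/ca.png

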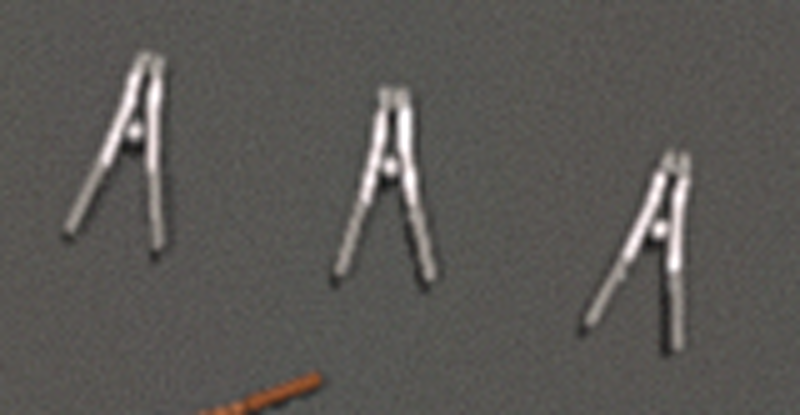

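View pics/cb.png

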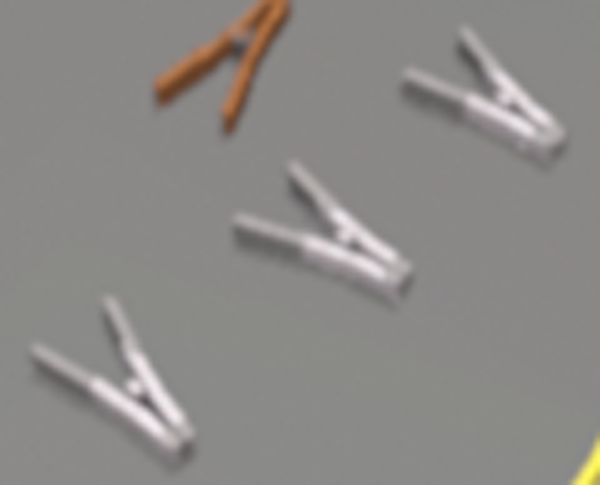

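Three grey steel clamps, jaws away from the robot, handles toward it; the brown one is clearly different. Triangulating.

Run:
```python
from h import *
K,E,_=ext('top');K2,E2,_=ext('scene')
f=lambda p,o:((p[0]+.5)/5-.5+o[0],(p[1]+.5)/5-.5+o[1])
D={'L':[(133,130),(150,60),(68,232),(157,250),(508,92),(558,140),(410,73),(464,33)],
'M':[(390,166),(396,95),(340,275),(430,278),(347,229),(403,280),(238,220),(295,166)],
'R':[(660,229),(678,158),(588,326),(678,347),(136,385),(185,445),(37,350),(108,302)]}
for n,p in D.items():
    print(n)
    for i,l in enumerate(['pin','tip','h','h']):
        # handle order: scene lower-left end is the top-left or right?
        best=[]
        for j in ([i] if i<2 else [2,3]):
            a=ray(K,E,*f(p[i],(280,172)));b=ray(K2,E2,*f(p[4+j],(230,168)))
            x=tri(a,b);u=proj(K,E,x);best.append((np.hypot(*(np.array(u)-f(p[i],(280,172)))),x))
        best.sort(key=lambda t:t[0]);print(l,np.round(best[0][1],3),'err',round(best[0][0],2), 'top@z.02',np.round(onz(K,E,*f(p[i],(280,172)),.02)[:2],3),'scene@.02',np.round(onz(K2,E2,*f(p[4+i],(230,168)),.02)[:2],3))
```

```text
L
pin [0.591 0.157 0.033] err 0.29 top@z.02 [0.592 0.157] scene@.02 [0.586 0.168]
tip [0.638 0.148 0.021] err 0.42 top@z.02 [0.637 0.147] scene@.02 [0.638 0.15 ]
h [0.528 0.197 0.02 ] err 0.29 top@z.02 [0.527 0.196] scene@.02 [0.519 0.144]
h [0.518 0.142 0.021] err 0.67 top@z.02 [0.517 0.14 ] scene@.02 [0.529 0.198]
M
pin [ 0.571 -0.003  0.034] err 0.38 top@z.02 [ 0.572 -0.005] scene@.02 [0.565 0.006]
tip [ 0.618 -0.008  0.018] err 0.42 top@z.02 [ 0.617 -0.008] scene@.02 [ 0.62  -0.008]
h [0.504 0.027 0.023] err 0.65 top@z.02 [0.503 0.026] scene@.02 [ 0.501 -0.028]
h [ 0.502 -0.03   0.023] err 0.19 top@z.02 [ 0.502 -0.031] scene@.02 [0.504 0.03 ]
R
pin [ 0.535 -0.172  0.029] err 0.24 top@z.02 [ 0.535 -0.174] scene@.02 [ 0.53  -0.167]
tip [ 0.581 -0.185  0.018] err 0.49 top@z.02 [ 0.58  -0.185] scene@.02 [ 0.583 -0.184]
h [ 0.474 -0.129  0.021] err 0.21 top@z.02 [ 0.474 -0.129] scene@.02 [ 0.462 -0.182]
h [ 0.462 -0.184  0.022] err 0.43 top@z.02 [ 0.461 -0.185] scene@.02 [ 0.474 -0.128]
```

Add to h.py:
```python
def go(x,y,z,yaw):
    s=sense();M=R.from_rotvec(s['orientation']).as_matrix();p=s['position']
    d=M.T@(np.array([x,y,z])-p)/.03
    cur=np.arctan2(M[1,0],M[0,0]);sp=-(yaw-cur+np.pi)%(2*np.pi)
    sp=(cur-yaw+np.pi)%(2*np.pi)-np.pi
    print('t',s['t'],'pos',np.round(p,4),'yaw',round(cur,3),'w',round(float(s['grip_width']),4),'F',np.round(s['ft_force'],1),'tilt z',np.round(M[:,2],3))
    print('units left xyz',np.round(d,2),'spin',round(np.degrees(sp)/5,2),'q7',round(s['qpos'][6],2))
```

```text
(no output)
```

>>> carry_out:
  series:
    - [1,[0.5,-0.9,0],0.82]
    - [1,[0.5,-0.9,0],0.82]
    - [1,[0.5,-0.9,0],0.82]
    - [1,[0.5,-0.9,0],0.82]
    - [1,[0.5,-0.9,0],0.82]
    - [1,[0.5,-0.9,0],0.82]
    - [1,[0.5,-0.9,0],0.82]
    - [1,[0.5,-0.9,0],0.82]
  squeeze: 10

```text
t: 0.9
position: [0.3149, -0.3842, 0.2324]
orientation: [-3.108, 0.413, 0.01]
ft_force: [0.3, -0.7, -0.1]
grip_width: 0.0921
```

```bash
python3 -c "
from h import *
go(.486,-.161,.15,-.23)"
```

```text
t 0.9 pos [ 0.3149 -0.3842  0.2324] yaw -0.264 w 0.0921 F [ 0.3 -0.7 -0.1] tilt z [-0.005  0.007 -1.   ]
units left xyz [ 3.58 -8.65  2.77] spin -0.39 q7 -1.11
```

>>> carry_out:
  series:
    - [1,[0.5,-1,0.35],-0.1]
    - [1,[0.5,-1,0.35],-0.1]
    - [1,[0.5,-1,0.35],-0.1]
    - [1,[0.5,-1,0.35],0]
    - [1,[0.5,-1,0.35],0]
    - [1,[0.5,-1,0.35],0]
    - [1,[0.5,-1,0.35],0]
    - [1,[0.3,-0.9,0.3],0]

```text
t: 1.7
position: [0.4879, -0.1733, 0.1473]
orientation: [-3.114, 0.378, 0.009]
ft_force: [0.0, -0.8, -0.1]
grip_width: 0.0918
```

```bash
python3 -c "
from h import *
go(.486,-.161,.15,-.23)
s=sense();save('w1.png',camera('wrist'));K,E,_=ext('wrist',s)
for p in [(.535,-.172,.024),(.474,-.129,.022),(.462,-.184,.022),(.486,-.161,.022)]: print(np.round(proj(K,E,p)))"
```

```text
t 1.7 pos [ 0.4879 -0.1733  0.1473] yaw -0.241 w 0.0918 F [ 0.  -0.8 -0.1] tilt z [-0.005  0.005 -1.   ]
units left xyz [-0.16 -0.38 -0.09] spin -0.13 q7 -1.76
[307. 145.]
[279. 220.]
[339. 219.]
[309. 201.]
```

View pics/w1.png

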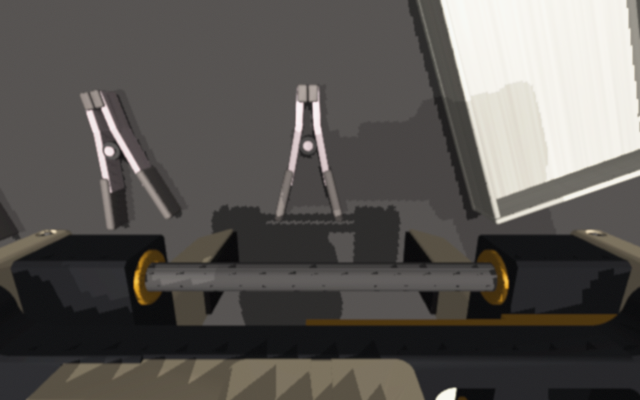

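Clamp R in the wrist view: pin (308,146), handle ends (280,217) and (338,217), all within 2 px of the predictions; its axis is aligned with the tool. Descending.

>>> carry_out:
  series:
    - [1,[-0.1,-0.35,0],-0.1]
    - [1,[0,0,0.8],0]
    - [1,[0,0,0.9],0]
    - [1,[0,0,0.9],0]
    - [1,[0,0,0.8],0]
    - [1,[0,0,0.6],0]
    - [1,[0,0,0.3],0]
    - [1,[0,0,0],0]

```text
t: 2.55
position: [0.4868, -0.1533, 0.014]
orientation: [-3.114, 0.35, 0.01]
ft_force: [-1.0, -0.4, -0.0]
grip_width: 0.092
```

```bash
python3 -c "
from h import *
go(.486,-.161,.014,-.23)"
```

```text
t 2.55 pos [ 0.4868 -0.1533  0.014 ] yaw -0.224 w 0.092 F [-1.  -0.4 -0. ] tilt z [-0.005  0.009 -1.   ]
units left xyz [ 0.03  0.26 -0.  ] spin 0.07 q7 -1.91
```

>>> carry_out:
  series:
    - [1,[0,0.26,0],0.05]
    - [1,[0,0,0],0]
    - [0,[0,0,0],0]
    - [0,[0,0,0],0]
    - [0,[0,0,0],0]
    - [0,[0,0,0],0]
    - [0,[0,0,0],0]
    - [0,[0,0,0],0]
  squeeze: 10

```text
t: 3.35
position: [0.4873, -0.1632, 0.0181]
orientation: [-3.115, 0.359, 0.0]
ft_force: [0.6, -1.0, -0.3]
grip_width: 0.0579
```

>>> carry_out:
  series:
    - [0,[0,0,0],0]
    - [0,[0,0,0],0]
    - [0,[0,0,0],0]
    - [0,[0,0,0],0]
    - [0,[0,0,0],0]
    - [0,[0,0,0],0]
    - [0,[0,0,0],0]
    - [0,[0,0,0],0]

```text
t: 4.15
position: [0.4873, -0.1632, 0.018]
orientation: [-3.115, 0.359, 0.0]
ft_force: [-0.4, 0.1, 1.4]
grip_width: 0.0577
```

```bash
python3 -c "
from h import *
go(.486,-.161,.014,-.23)"
```

```text
t 4.15 pos [ 0.4873 -0.1632  0.018 ] yaw -0.23 w 0.0577 F [-0.4  0.1  1.4] tilt z [ 0.     0.006 -1.   ]
units left xyz [-0.06 -0.06  0.13] spin 0.0 q7 -1.9
```

R stops at 57.7 mm under 10 N, so it's sound. Opening, rising and moving to M (0.521, 0.0, yaw -0.04).

>>> carry_out:
  series:
    - [1,[0,0,0],0]
    - [1,[0,0,0],0]
    - [1,[0,0,0],0]
    - [1,[0,0,0],0]
    - [1,[0,0,-0.5],0]
    - [1,[0,0,-1],0]
    - [1,[0,0,-1],0]
    - [1,[0,0,-0.5],0]

```text
t: 4.95
position: [0.4853, -0.1622, 0.1109]
orientation: [-3.113, 0.356, 0.01]
ft_force: [0.3, -0.3, -1.1]
grip_width: 0.0917
```

>>> carry_out:
  series:
    - [1,[0,-0.9,0],-0.4]
    - [1,[0,-0.9,0],-0.4]
    - [1,[0,-0.9,0],-0.4]
    - [1,[0,-0.9,0],-0.4]
    - [1,[0,-0.8,0],-0.3]
    - [1,[0,-0.6,0],-0.2]
    - [1,[0,-0.2,0],0]
    - [1,[0,0,0],0]

```text
t: 5.75
position: [0.5128, -0.0052, 0.1245]
orientation: [-3.138, 0.064, -0.015]
ft_force: [0.0, 0.1, -0.5]
grip_width: 0.0921
```

```bash
python3 -c "
from h import *
go(.521,0,.014,-.04)"
```

```text
t 5.75 pos [ 0.5128 -0.0052  0.1245] yaw -0.041 w 0.0921 F [ 0.   0.1 -0.5] tilt z [ 0.01   0.002 -1.   ]
units left xyz [ 0.23 -0.17  3.69] spin -0.01 q7 -1.96
```

>>> carry_out:
  series:
    - [1,[0.22,-0.15,0],0]
    - [1,[0,0,0.7],0]
    - [1,[0,0,0.8],0]
    - [1,[0,0,0.8],0]
    - [1,[0,0,0.7],0]
    - [1,[0,0,0.4],0]
    - [1,[0,0,0.1],0]
    - [1,[0,0,0],0]

```text
t: 6.55
position: [0.5267, -0.0103, 0.0182]
orientation: [3.137, -0.087, 0.024]
ft_force: [-0.0, -1.0, -0.6]
grip_width: 0.092
```

```bash
python3 -c "
from h import *
go(.521,0,.014,-.04)"
```

```text
t 6.55 pos [ 0.5267 -0.0103  0.0182] yaw -0.055 w 0.092 F [-0.  -1.  -0.6] tilt z [ 0.015 -0.003 -1.   ]
units left xyz [-0.21 -0.33  0.14] spin -0.18 q7 -2.09
```

>>> carry_out:
  series:
    - [1,[-0.15,-0.33,0.1],-0.1]
    - [1,[0,0,0],0]
    - [0,[0,0,0],0]
    - [0,[0,0,0],0]
    - [0,[0,0,0],0]
    - [0,[0,0,0],0]
    - [0,[0,0,0],0]
    - [0,[0,0,0],0]
  squeeze: 10

```text
t: 7.35
position: [0.525, 0.0004, 0.0184]
orientation: [3.137, -0.073, 0.033]
ft_force: [-0.4, -0.8, 0.1]
grip_width: 0.0485
```

>>> carry_out:
  series:
    - [0,[0,0,0],0]
    - [0,[0,0,0],0]
    - [0,[0,0,0],0]
    - [0,[0,0,0],0]
    - [0,[0,0,0],0]
    - [0,[0,0,0],0]
    - [0,[0,0,0],0]
    - [0,[0,0,0],0]

```text
t: 8.15
position: [0.5248, -0.0002, 0.0184]
orientation: [3.136, -0.074, 0.032]
ft_force: [-0.4, -0.7, 1.0]
grip_width: 0.0289
```

```bash
python3 -c "
from h import *
go(.521,0,.014,-.04)"
```

```text
t 8.15 pos [ 5.248e-01 -2.000e-04  1.840e-02] yaw -0.047 w 0.0289 F [-0.4 -0.7  1. ] tilt z [ 0.02  -0.005 -1.   ]
units left xyz [-0.13 -0.    0.15] spin -0.08 q7 -2.11
```

M gives to 28.9 mm at 10 N, so it's squeezed home and is the weak clamp. Tightening to 18 N and lifting.

>>> carry_out:
  series:
    - [0,[0,0,0],0]
    - [0,[0,0,0],0]
    - [0,[0,0,0],0]
    - [0,[0,0,-0.2],0]
    - [0,[0,0,-0.3],0]
    - [0,[0,0,-0.3],0]
    - [0,[0,0,-0.2],0]
    - [0,[0,0,0],0]
  squeeze: 18

```text
t: 8.95
position: [0.5243, 0.0006, 0.0512]
orientation: [3.137, -0.073, 0.033]
ft_force: [0.2, -0.9, -1.8]
grip_width: 0.0276
```

```bash
python3 -c "
from h import *
go(.519,-.388,.15,.1)
save('w2.png',camera('wrist'))"
```

```text
t 8.95 pos [0.5243 0.0006 0.0512] yaw -0.046 w 0.0276 F [ 0.2 -0.9 -1.8] tilt z [ 0.021 -0.004 -1.   ]
units left xyz [ 0.49 12.96 -3.24] spin -1.68 q7 -2.07
```

View pics/w2.png

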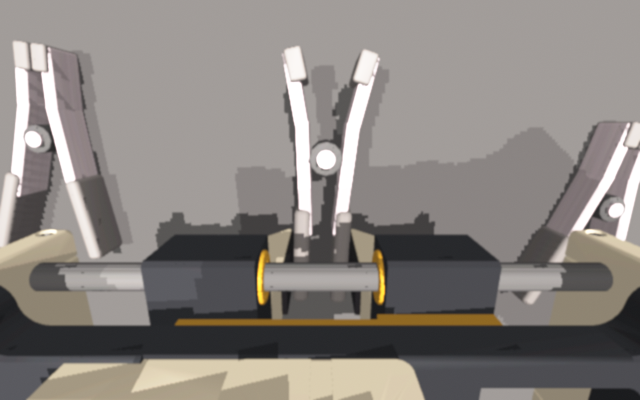

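The clamp is held level, with its jaws wide open and the pin at (325,158). The sound clamps lie undisturbed at the sides. Raising, then carrying it to the tray.

>>> carry_out:
  series:
    - [0,[0,0,-0.4],0]
    - [0,[0,0,-0.6],0]
    - [0,[0,0,-0.6],0]
    - [0,[0.05,0.2,-0.6],-0.2]
    - [0,[0.05,0.4,-0.5],-0.2]
    - [0,[0.05,0.6,-0.3],-0.2]
    - [0,[0.05,0.6,0],-0.2]
    - [0,[0.05,0.7,0],-0.2]

```text
t: 9.8
position: [0.5289, -0.0714, 0.1489]
orientation: [3.137, 0.084, 0.031]
ft_force: [1.3, -0.7, -1.1]
grip_width: 0.0277
```

>>> carry_out:
  series:
    - [0,[0.05,0.7,0],-0.2]
    - [0,[0.05,0.7,0],-0.2]
    - [0,[0,0.7,0],-0.2]
    - [0,[0,0.7,0],0]
    - [0,[0,0.7,0],0]
    - [0,[0,0.7,0],0]
    - [0,[0,0.7,0],0]
    - [0,[0,0.7,0],0]

```text
t: 10.6
position: [0.5472, -0.2443, 0.1549]
orientation: [3.133, 0.174, 0.031]
ft_force: [0.8, -0.4, -0.4]
grip_width: 0.0278
```

```bash
python3 -c "
from h import *
go(.519,-.388,.15,.1)"
```

```text
t 10.6 pos [ 0.5472 -0.2443  0.1549] yaw 0.111 w 0.0278 F [ 0.8 -0.4 -0.4] tilt z [ 0.02  -0.003 -1.   ]
units left xyz [-1.47  4.65  0.16] spin 0.13 q7 -1.37
```

>>> carry_out:
  series:
    - [0,[-0.2,0.7,0],0]
    - [0,[-0.2,0.7,0],0]
    - [0,[-0.25,0.7,0],0]
    - [0,[-0.25,0.7,0],0]
    - [0,[-0.25,0.7,0],0]
    - [0,[-0.2,0.5,0],0]
    - [0,[-0.1,0.2,0],0]
    - [0,[0,0,0],0]

```text
t: 11.4
position: [0.5148, -0.3822, 0.1576]
orientation: [3.134, 0.17, 0.031]
ft_force: [0.3, 0.2, -1.2]
grip_width: 0.0277
```

```bash
python3 -c "
from h import *
go(.519,-.388,.024,.1)
s=sense();save('w3.png',camera('wrist'));K,E,_=ext('wrist',s)
print(calibration('wrist')['hand_eye'][:3,3])
"
```

```text
t 11.4 pos [ 0.5148 -0.3822  0.1576] yaw 0.108 w 0.0277 F [ 0.3  0.2 -1.2] tilt z [ 0.02  -0.002 -1.   ]
units left xyz [0.03 0.19 4.46] spin 0.09 q7 -1.14
[ 0.07219952  0.00046271 -0.14664254]
```

View pics/w3.png

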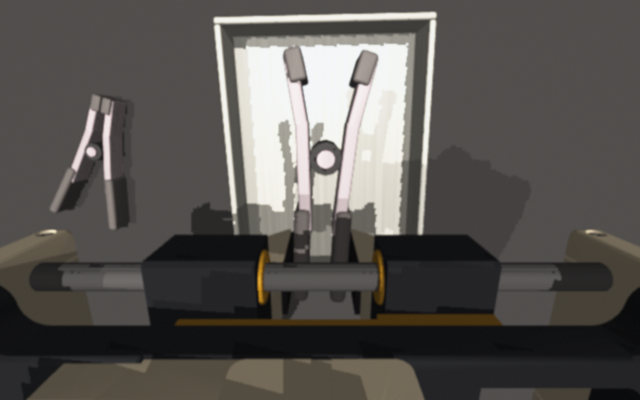

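The clamp is still held home above the tray, pin at (325,158). The tray's far rim corners are at (215,20) and (436,15), and R is at the left, undisturbed. I'll check the tray centre from this view.

```bash
python3 -c "
from h import *
s=sense();K,E,_=ext('wrist',s)
a=onz(K,E,215,20,.045);b=onz(K,E,436,15,.045);print(a,b,np.linalg.norm(a-b))
yl=onz(K,E,232,235,.045);yr=onz(K,E,423,235,.045);print(yl,yr,np.linalg.norm(yl-yr))
v=(a-b)/np.linalg.norm(a-b);n=np.array([v[1],-v[0],0]);c=(a+b)/2-.11*n;print('centre',c,'yaw',np.arctan2(n[1],n[0]))
K2,E2,_=ext('wrist',s);print('pin',onz(K,E,325,158,.15+.006+.01))
"
```

```text
[ 0.64898128 -0.28690282  0.045     ] [ 0.67066594 -0.45288819  0.045     ] 0.1673958385765271
[ 0.47684852 -0.30640224  0.045     ] [ 0.49525646 -0.47661206  0.045     ] 0.17120232280868147
centre [ 0.55075047 -0.38414504  0.045     ] yaw 0.12990632384944995
pin [ 0.56811206 -0.37793218  0.166     ]
```

>>> carry_out:
  series:
    - [0,[-0.05,0.15,0.3],0]
    - [0,[0,0,0.6],0]
    - [0,[0,0,0.7],0]
    - [0,[0,0,0.7],0]
    - [0,[0,0,0.7],0]
    - [0,[0,0,0.5],0]
    - [0,[0,0,0.2],0]
    - [0,[0,0,0],0]

```text
t: 12.25
position: [0.521, -0.377, 0.0408]
orientation: [-3.134, -0.192, -0.034]
ft_force: [-0.3, -0.3, -1.1]
grip_width: 0.0282
```

```bash
python3 -c "
from h import *
go(.512,-.387,.024,.1)"
```

```text
t 12.25 pos [ 0.521  -0.377   0.0408] yaw 0.122 w 0.0282 F [-0.3 -0.3 -1.1] tilt z [ 0.022  0.003 -1.   ]
units left xyz [-0.35  0.29  0.55] spin 0.26 q7 -1.2
```

>>> carry_out:
  series:
    - [0,[-0.3,0.25,0],0]
    - [0,[0,0,0.2],0]
    - [0,[0,0,0.15],0]
    - [0,[0,0,0.1],0]
    - [0,[0,0,0.07],0]
    - [0,[0,0,0.05],0]
    - [0,[0,0,0],0]
    - [0,[0,0,0],0]

```text
t: 13.05
position: [0.5148, -0.3881, 0.0256]
orientation: [3.133, 0.191, 0.041]
ft_force: [0.4, -0.1, -1.5]
grip_width: 0.0277
```

```bash
python3 -c "
from h import *
go(.512,-.387,.024,.1)"
```

```text
t 13.05 pos [ 0.5148 -0.3881  0.0256] yaw 0.122 w 0.0277 F [ 0.4 -0.1 -1.5] tilt z [ 0.026 -0.001 -1.   ]
units left xyz [-0.09 -0.05  0.05] spin 0.25 q7 -1.19
```

>>> carry_out:
  series:
    - [0,[0,0,0.07],0]
    - [0,[0,0,0.03],0]
    - [0,[0,0,0],0]
    - [0.8,[0,0,0],0]
    - [0.8,[0,0,0],0]
    - [0.8,[0,0,0],0]
    - [0.8,[0,0,0],0]
    - [0.8,[0,0,0],0]

```text
t: 13.85
position: [0.516, -0.388, 0.0236]
orientation: [3.132, 0.192, 0.043]
ft_force: [-0.1, 0.5, 0.3]
grip_width: 0.0638
```

```bash
python3 -c "
from h import *
go(.512,-.387,.024,.1)"
```

```text
t 13.85 pos [ 0.516  -0.388   0.0236] yaw 0.122 w 0.0638 F [-0.1  0.5  0.3] tilt z [ 0.028 -0.002 -1.   ]
units left xyz [-0.13 -0.05 -0.02] spin 0.26 q7 -1.19
```

>>> carry_out:
  series:
    - [0.8,[0,0,0],0]
    - [0.8,[0,0,0],0]
    - [0.8,[0,0,-0.3],0]
    - [0.8,[0,0,-0.6],0]
    - [0.8,[0,0,-0.9],0]
    - [0.8,[0,0,-1],0]
    - [0.8,[0,0,-1],0]
    - [0.8,[0,0,-0.9],0]

```text
t: 14.65
position: [0.5102, -0.3862, 0.1713]
orientation: [-3.135, -0.194, -0.037]
ft_force: [0.7, 0.1, 0.1]
grip_width: 0.0735
```

>>> carry_out:
  series:
    - [0.8,[-0.5,0,-0.5],0]
    - [0.8,[-0.8,0,-0.2],0]
    - [0.8,[-0.8,0,0],0]
    - [0.8,[-0.6,0,0],0]
    - [0.8,[-0.2,0,0],0]
    - [0.8,[0,0,0],0]
    - [0.8,[0,0,0],0]
    - [0.8,[0,0,0],0]

```text
t: 15.45
position: [0.4282, -0.3986, 0.2088]
orientation: [3.117, 0.2, 0.063]
ft_force: [0.0, -0.4, -0.1]
grip_width: 0.0733
```

```bash
python3 -c "
from h import *
go(.516,-.388,.15,.1)
s=sense();w=camera('wrist');t=camera('top')
save('f.png',np.vstack([w,cv2.resize(t[165:260,280:530],(640,243),interpolation=2)])[:600])
K,E,_=ext('wrist',s);np.savez('f.npz',K=K,E=E)"
```

```text
t 15.45 pos [ 0.4282 -0.3986  0.2088] yaw 0.128 w 0.0733 F [ 0.  -0.4 -0.1] tilt z [ 0.041 -0.015 -0.999]
units left xyz [ 2.87 -0.02  2.07] spin 0.33 q7 -0.96
```

View pics/f.png

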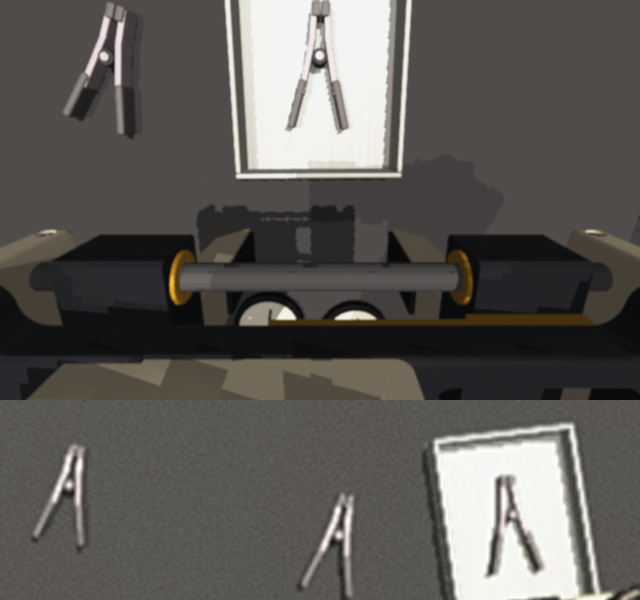

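The clamp lies flat in the tray, pin at wrist (320,57) and top crop (512,516). The R and L clamps are where they were. I'll check the numbers and hand in.

```bash
python3 -c "
from h import *
f=np.load('pics/../f.npz');K,E=f['K'],f['E'];K2,E2,_=ext('top')
g=lambda x,y:(280+x*250/640,165+(y-400)*95/243)
a=onz(K,E,320,57,.03);b=onz(K2,E2,*g(512,516),.03);print(a,b,'tri',tri(ray(K,E,320,57),ray(K2,E2,*g(512,516))))
for p in (a,b):
  d=p[:2]-[.551,-.384];c,s=np.cos(.11),np.sin(.11);print('tray frame',c*d[0]+s*d[1],-s*d[0]+c*d[1])
print('R pin',onz(K2,E2,*g(338,535),.025),'L pin',onz(K2,E2,*g(69,486),.025))
print(finish_job())"
```

```text
[ 0.56112132 -0.38470205  0.03      ] [ 0.55912229 -0.3847115   0.03      ] tri [ 0.55977002 -0.3844072   0.03230033]
tray frame 0.009983079285578546 -0.0018089050792168
tray frame 0.007995094771613618 -0.0015988480877125115
R pin [ 0.53322057 -0.17457459  0.025     ] L pin [0.5884951  0.15420773 0.025     ]
the job is handed in; nothing more can be done
None
```

The weak clamp is in the reject tray and the job is handed in at about 15.6 s of the 58 s allowed. No verdict was reported.

- **Finding it:** At 10 N the clamp nearest the tray stopped at 57.7 mm, so it is sound. The middle one closed to 28.9 mm, which is squeezed home, so it is the weak one. I did not squeeze the third, since only one is weak, and I never touched it.
- **Moving it:** I gripped the weak clamp at 18 N and it stayed squeezed at about 28 mm the whole way. I let it open only once it was resting on the tray floor, or within about a millimetre of it.
- **Last checks:**
  - **In the tray:** The hinge pin is about 9 mm along and 2 mm across from the tray's centre, and two camera views agree within 2 mm. Its top measured about 32 mm high, the same as on the desk plus roughly the floor. It looks flat in both views.
  - **Sound clamps:** Both are within about 4 mm of where they started, which is the reading error.
  - **Gripper:** It ended clear of everything at about 0.21 m height.
- **Disagreements:** The tool was tilted 0.02–0.04 rad from vertical near the end. The overhead and scene cameras differed by up to 10 mm on the tray's position, so I took its centre from the wrist camera.

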